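Back off the label reel by one ratchet notch

ROBOT

A 6-joint arm with a two-finger parallel gripper is mounted at the origin on the work surface. World frame = base frame: x ahead of the robot, y to its left, z up, the work surface at z = 0. Lengths are in m, angles in rad, forces in N, time in s.
With the tool pointing down it reaches from about 0.425 to 0.95 m from the base axis. Payload 14.7 kg.
Tool frame: the origin (TCP) lies at the very end of the fingers, on their centre line; the grasp point (between the pads) lies manip.hold_point_z behind it (manip.hold_point_z is the distance from the TCP to the grasp point, in m); z points along the fingers, y is the direction in which the jaws open and shut (so a half turn about z gives the same grasp; the last joint's range is limited). The gripper opens to 85 mm and grips with 20 to 120 N. Pads are 22 mm wide; open, the fingers measure 114 mm over their backs; the gripper's body (76 mm by 85 mm) begins 54 mm behind the grasp point. The pads swing forward as they close: fully open they stand 13 mm farther back than shut.
Start: joints at [-1.373, 0.48, 1.596, -0, 1.065, -0.047], TCP at [0.158, -0.631, 0.193] pointing down, gripper open.
Joint ranges: [-2.75, 2.75], [-0.82, 2.05], [0.23, 2.67], [-1.56, 4.7], [0.09, 2.69], [-2.92, 2.92]. Speed limits (rad/s): [1.89, 1.89, 2.39, 3.01, 3.01, 3.01].

INTERFACE

Orientations are given as [roll, pitch, yaw] about the fixed x, y, z axes, in that order (R = Rz(yaw) Ry(pitch) Rx(roll)).
In Python, from cell import sense, cams, manip gives the robot as it stands.
- The arm moves only by the tool drive_tool, never from a script. Its argument "targets" is a list of rows, each a list of 7 numbers: the turn, a rotation vector about the tool's x, y, z in degrees, then the shift along the tool's x, y, z in m, then the opening in per cent of the stroke, from 0 (shut) to 100 (fully open). In form: [[ax, ay, az, dx, dy, dz, jaw], ...]. A call has 1 to 8 rows; each row is the pose to reach, as a shift and turn from the pose commanded when the call began, along the tool's axes at that moment; what a row does not reach only later rows make up. A row lasts 1/10 s, in which the tool goes at most 50 mm and 8.59 degrees, less where a joint would pass 70% of its speed; a pose out of reach is approached as far as the arm can. A call with a gripper value outside its range is refused whole. The fingers move at their own pace and stop on an object; the grip force is fixed at half the most. Time passes only in rows, so rows that repeat a pose let the fingers close. It gives the time, the measured TCP pose, the force and the opening at its end, in the units of the state.
- sense(): the state, without advancing time (a new reading comes with each control period).
- cams.grab_frame(name): name is "side" or "top"; returns the picture (480x640x3 uint8, blue, green, red); there is no depth.
- cams.calibration(name): a dict with "fx", "fy", "cx", "cy" (pixels), "view" (4x4, takes a point from world to camera coordinates). Camera axes: x right, y down, z forward; pixel columns grow to the right and rows downward; lengths in m; the calibration is good to about 2 mm. A picture is of the moment at which its call begins. calibration takes no time and is no camera call.
- manip.job_done(): hands the job in, once; it reports no verdict.
The state is a dict: "t": time; "joint_positions": joint angles; "dq": joint speeds; "joint_efforts": joint torques, N m; "ee_pos": TCP position; "ee_rot": TCP orientation; "contact_force": force on the tool from outside, world axes, zero at the start; "ft_torque": the same for the moment, N m; "opening": finger opening in m.
Only numpy, scipy, OpenCV 4.12 (cv2) and the standard library are available. Lean on these libraries where they do the work, as an engineer would, in place of code of your own. Each camera call takes 0.05 s, during which the arm holds its last target. There are 200 camera calls.

TASK

The label reel in the bench stand is wound one notch too far. With a fingertip, tip the pawl's thumb lever back so that the pawl lifts well clear of the ratchet teeth, push a spoke of the star handle to turn the wheel backward by exactly one notch (its top moving towards the pawl's pivot, the way the pawl had blocked), then push the lever back so that the pawl drops fully into that notch. Leave the loose things on the stand and bench where they are.

Things in the scene. Friction and masses are not known exactly. Their poses are not given: they have to be found in the camera images.
- stand: Reel stand, fixed to the bench: plywood board 270 x 330 mm, 12 mm thick (x -185 to +85, y -165 to +165 mm), grey plates and a shaft along its x, 125 mm above the bench. Origin: on the bench straight below the shaft, in the ratchet wheel's plane; z up. Apart from spokes and thumb lever nothing of it is higher than 190 mm. All offsets in mm below are in this frame.
- axle (a point): Centre of the ratchet wheel, on the shaft's axis, 125 mm above the bench: stand x 0, y 0. Along the shaft: paper label roll, radius 52 mm, x -123 to -33; steel ratchet wheel, radius 60 mm over its 12 saw teeth, x -6 to +6; star handle with 6 spokes at x +55.
- wheel (a joint): Turn (rad) of shaft, ratchet, roll and star handle in one. Starts near 0, pawl in a notch; grows as it goes backward: top moves to stand +y. One notch = 0.524. Slight friction (1 N at a spoke); stays where left. The seated wheel has a little play. Left up to 0.16 short of a notch, pressing the pawl home (5 to 15 N at the lever) cams it on; over 0.05 too far, the pawl lands on a tooth instead.
- pawl (a joint): Angle (rad) of the pawl, a dark steel bell crank: 0 = nose fully down in the teeth, 0.7 = lifted to its stop; clear of the teeth from 0.36. The nose arm reaches 58 mm from the pivot towards stand -y; the thumb lever stands up from the pivot. Pushing the lever to +y raises the nose, to -y lowers it. Stiff hinge (1 N at the lever's tip): stays where left.
- pivot (a point): The pawl's pivot: stand x 0, y +84, z 145 mm, its axis parallel to the shaft. It sits on a grey post 32 mm wide in y, at x -25 to -17, top at z 163 mm.
- lever_tip (a point): Middle of the top edge of the pawl's thumb lever, 100 mm from the pivot: stand x 0, y = 84 + 100 sin(pawl - 0.25), z = 145 + 100 cos(pawl - 0.25) mm. The lever's upper 30 mm is a thumb pad 20 mm wide (along x) and 7 mm thick.
- spoke_tip (a point): Centre of the 16 mm black ball ending the spoke that is nearest upright at the start (leaning 15 degrees to stand -y; one notch back, 15 degrees to +y). 90 mm from the shaft's axis: stand x +55, y = 90 sin(wheel - 0.262), z = 125 + 90 cos(wheel - 0.262) mm. The 6 spokes are bars 10 mm thick, 60 degrees apart.
- core: Bystander, loose: cardboard tube 44 mm across, 55 mm tall, upright on the stand's board. Origin at its underside.
- driver: Bystander, loose: screwdriver 130 mm long lying on the stand's board. Origin under its middle.
- carton: Bystander, loose: small cardboard carton 50 x 70 x 40 mm on the stand's board. Origin at its underside.
- tape: Bystander, loose: roll of clear tape 104 mm across, 48 mm tall, lying flat on the bench. Origin at its underside.
- jar: Bystander, loose: white jar with a green cap, 76 mm across, 110 mm tall. Origin at its underside.
- towel: Bystander, loose: brown paper roll, 110 mm across, 200 mm tall, upright. Origin at its underside.
- tray: Bystander, loose: slotted wooden tray 160 x 120 x 60 mm. Origin at its underside.

How it is judged:
By the outcome, as a careful person would: the job done as asked, in the order asked, and still so for the second after the job is handed in, with the robot touching nothing.
It also fails if it takes over 64 s, if anything falls off the work surface, if the arm or the gripper's body presses on something with over 40 N, if the wrist force passes 120 N, or if a joint passes its speed limit or range.

## Working session

There is one attempt and no reset: what is moved stays moved. The work goes in short steps, Python scripts to look and compute and a tool call to move; the robot and the scene stay as the last step left them, time stands still between calls to the robot, and variables do not carry over. Pictures are saved under pics/ and viewed, about 8 in all and at most 12, crops included, and the job is handed in when it is done.

Besides the shell and the picture viewer there is one more tool, called after ">>>" in YAML: its name, and indented under it one key for each argument. drive_tool: Moves the arm, as the interface text tells. Its arguments: {"type":"object","properties":{"targets":{"type":"array","items":{"type":"array","items":{"type":"number"}}}},"required":["targets"]}

```bash
mkdir -p pics; ls
python3 - <<'E'
from cell import sense,cams,manip
import cv2
s=sense();print(s)
print(manip.hold_point_z)
for n in("side","top"):
    cv2.imwrite(f"pics/{n}0.png",cams.grab_frame(n)); print(n,cams.calibration(n))
E
```

```text
pics
{'t': 0.0, 'joint_positions': array([-1.37261892e+00,  4.80863772e-01,  1.59691885e+00,  1.98111624e-05,
        1.06509583e+00, -4.66083519e-02]), 'dq': array([ 5.76529244e-04,  4.66268579e-04, -7.38642469e-04,  2.78732918e-05,
        6.15333618e-04,  1.18457227e-03]), 'joint_efforts': array([ 1.78626990e-03, -9.50640893e+01, -4.30174506e+01,  1.78799542e-04,
        1.27002501e-02,  4.87868510e-05]), 'ee_pos': array([ 0.15745167, -0.63013534,  0.19263494]), 'ee_rot': array([-3.14030906e+00, -7.72074267e-05,  2.44776100e-01]), 'contact_force': array([ 0.66454467,  0.3246363 , -0.01320326]), 'ft_torque': array([ 0.0694093 ,  0.02101329, -0.03517656]), 'opening': 0.08584261401666134}
0.0187
side {'fx': 458.34191635302835, 'fy': 458.34191635302835, 'cx': 321.769983608928, 'cy': 238.34562232328574, 'view': array([[-0.801339  , -0.59809403,  0.01180397,  0.4227294 ],
       [-0.37981396,  0.49343995, -0.78246941,  0.32880286],
       [ 0.46216573, -0.63150657, -0.62257713,  1.05092952],
       [ 0.        ,  0.        ,  0.        ,  1.        ]])}
top {'fx': 494.57136636503026, 'fy': 494.57136636503026, 'cx': 318.82655595118143, 'cy': 238.08353777267757, 'view': array([[ 0.00281973, -0.99999046, -0.00333484,  0.0055876 ],
       [-0.99009408, -0.00232366, -0.1403863 ,  0.55073509],
       [ 0.14037721,  0.00369766, -0.99009119,  1.24582174],
       [ 0.        ,  0.        ,  0.        ,  1.        ]])}
```

View pics/side0.png

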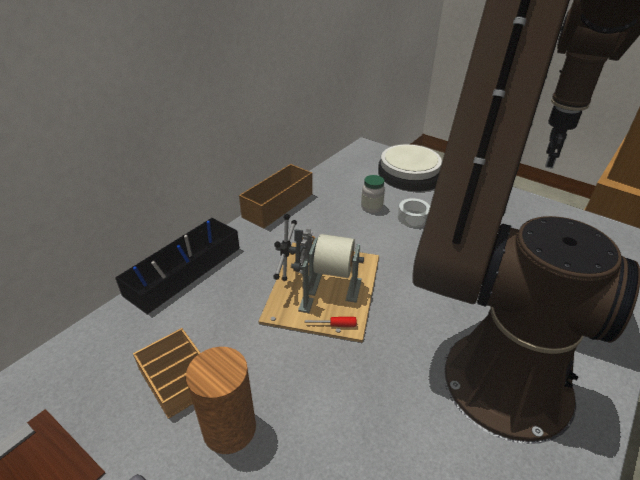

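View pics/top0.png

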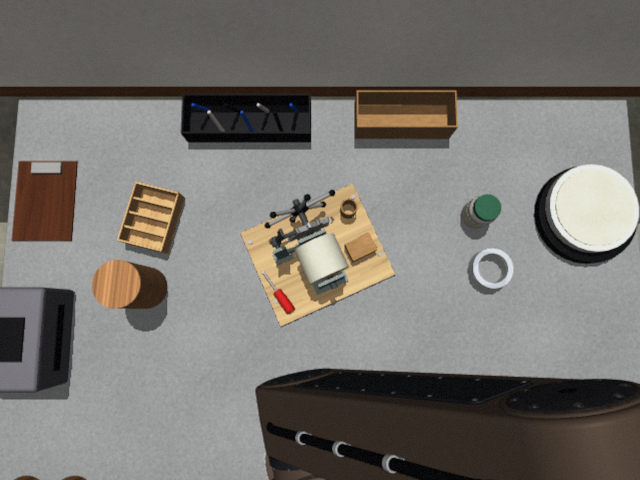

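The top view shows the board with corners near (353,184), (395,273), (281,325), (242,234). The star handle is at about (303,208), the roll at (320,258) and the pawl post at (283,252). The side view shows the star handle at about (290,245). Next I'll measure the stand pose.

```bash
cat > h.py <<'E'
import numpy as np, cv2
from cell import sense,cams,manip
from scipy.spatial.transform import Rotation as Ro
def ray(n,uv,z):
    c=cams.calibration(n);V=c["view"];R=V[:3,:3];o=-R.T@V[:3,3]
    d=R.T@np.array([(uv[0]-c["cx"])/c["fx"],(uv[1]-c["cy"])/c["fy"],1]);return o+d*(z-o[2])/d[2]
def pix(n,p):
    c=cams.calibration(n);q=c["view"][:3,:3]@p+c["view"][:3,3];return np.array([c["cx"]+c["fx"]*q[0]/q[2],c["cy"]+c["fy"]*q[1]/q[2]])
E
python3 - <<'E'
from h import *
im=cv2.imread("pics/top0.png")
hsv=cv2.cvtColor(im,cv2.COLOR_BGR2HSV)
m=cv2.inRange(hsv,(10,60,110),(28,255,255));r=np.zeros_like(m);r[170:340,225:410]=m[170:340,225:410]
r=cv2.morphologyEx(r,cv2.MORPH_OPEN,np.ones((3,3)))
pts=cv2.findNonZero(r)
hull=cv2.convexHull(pts)
W=np.array([ray("top",p[0],.012)[:2] for p in hull],np.float32)
(c,s,a)=cv2.minAreaRect(W);print(c,s,a)
print(cv2.boxPoints((c,s,a)))
cr=im[170:340,225:410];cv2.imwrite("pics/top0c.png",cv2.resize(cr,None,fx=4,fy=4,interpolation=cv2.INTER_CUBIC)[:600])
cv2.imwrite("pics/side0c.png",cv2.resize(cv2.imread("pics/side0.png")[200:350,240:400],None,fx=4,fy=4,interpolation=cv2.INTER_CUBIC))
E
```

```text
(0.5140377283096313, 0.012275457382202148) (0.27003902196884155, 0.32947319746017456) 24.35869598388672
[[ 0.32309225  0.10665891]
 [ 0.45898274 -0.19348499]
 [ 0.70498323 -0.08210799]
 [ 0.56909275  0.2180359 ]]
```

The fitted rectangle is 270 x 329.5 mm, against 270 x 330 given. I'll overlay the predicted points to check the pose.

```bash
cat >> h.py <<'E'
YAW=np.deg2rad(24.36)
RS=Ro.from_euler('z',YAW).as_matrix(); OS=np.array([.5140,.0123,0])+RS@[.05,0,0]
def S(x,y,z): return OS+RS@(np.array([x,y,z])/1000)
def lever(p): return S(0,84+100*np.sin(p-.25),145+100*np.cos(p-.25))
def spoke(w,k=0): a=w-.262+k*np.pi/3; return S(55,90*np.sin(a),125+90*np.cos(a))
def overlay(out,w,p):
    a=[]
    for n,(x0,y0,x1,y1) in dict(top=(225,170,385,320),side=(240,200,400,350)).items():
        im=cams.grab_frame(n); cr=cv2.resize(im[y0:y1,x0:x1],None,fx=2.5,fy=2.5,interpolation=cv2.INTER_CUBIC)
        L=[(lever(p),(0,0,255)),(S(0,84,145),(255,0,255)),(S(55,0,125),(0,255,0))]+[(spoke(w,k),(255,255,0) if k else (0,255,255)) for k in range(6)]
        for q,c in L:
            u=(pix(n,q)-[x0,y0]+.5)*2.5; cv2.circle(cr,tuple(int(v) for v in u),3,c,1)
        a.append(cr)
    cv2.imwrite(out,np.hstack(a))
E
python3 - <<'E'
from h import *
overlay("pics/o1.png",0,0)
print(OS,lever(0),spoke(0))
E
```

```text
[0.55954859 0.03292343 0.        ] [0.53510587 0.08690726 0.24189124] [0.61926716 0.03437339 0.21192865]
```

View pics/o1.png

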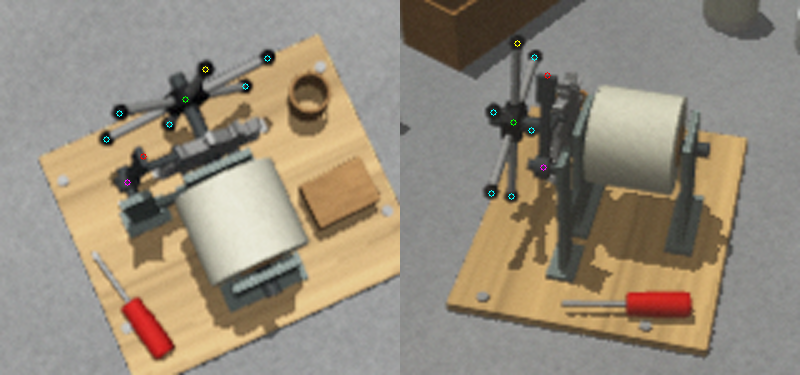

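The overlay matches. In the top half the lever tip is at (143,157), the pivot at (127,182) and the upright ball at (205,69), and all six spoke balls line up in both views. So the pose is good: wheel and pawl are both about 0. Next I'll work out the approach, with jaws shut, the 22 mm pad width along stand y and yaw at 114.36°.

```bash
cat >> h.py <<'E'
def rel(p,yawdeg=114.36):
    """turn+shift from the present pose, tool axes, to a downward pose at p"""
    s=sense();R0=Ro.from_euler('xyz',s["ee_rot"]);R1=Ro.from_euler('xyz',[np.pi,0,np.deg2rad(yawdeg)])
    return (R0.inv()*R1).as_rotvec(degrees=True).round(2),R0.inv().apply(p-s["ee_pos"]).round(4)
def tostand():
    s=sense();return (RS.T@(s["ee_pos"]-OS)*1000).round(1),np.rad2deg(s["ee_rot"]).round(1),(RS.T@s["contact_force"]).round(1),s["t"]
E
python3 -c "
from h import *
print(rel(np.array([.45,-.35,.36])));print(rel(S(0,25,360)))"
```

```text
(array([-3.0000e-02, -4.0000e-02, -1.0033e+02]), array([ 0.3517, -0.2012, -0.1669]))
(array([-3.0000e-02, -4.0000e-02, -1.0033e+02]), array([ 0.5464, -0.5708, -0.1667]))
```

>>> drive_tool:
  targets:
    - [0,0,0,0,0,-0.1,0]
    - [0,0,0,0,0,-0.167,0]
    - [0,0,-20,0.09,-0.05,-0.167,0]
    - [0,0,-30,0.18,-0.1,-0.167,0]
    - [0,0,-50,0.26,-0.15,-0.167,0]
    - [0,0,-60,0.35,-0.2,-0.167,0]
    - [0,0,-70,0.35,-0.2,-0.167,0]
    - [0,0,-80,0.35,-0.2,-0.167,0]

```text
t: 1.0
ee_pos: [0.3679, -0.4288, 0.3513]
ee_rot: [3.141, 0.0, 1.151]
contact_force: [0.7, 0.4, -0.2]
opening: 0.0003
```

```bash
python3 -c "
from h import *
print(tostand(),sense()['ee_pos']);print(rel(S(0,25,360)))"
```

```text
(array([-365.1, -341.6,  351.3]), array([180. ,   0. ,  65.9]), array([ 0.8,  0.1, -0.2]), 1.0) [ 0.36785667 -0.42883518  0.35134504]
(array([ 1.000e-02,  1.000e-02, -4.843e+01]), array([ 0.5164, -0.032 , -0.0087]))
```

>>> drive_tool:
  targets:
    - [0,0,-48.4,0.516,-0.032,-0.009,0]
    - [0,0,-48.4,0.516,-0.032,-0.009,0]
    - [0,0,-48.4,0.516,-0.032,-0.009,0]
    - [0,0,-48.4,0.516,-0.032,-0.009,0]
    - [0,0,-48.4,0.516,-0.032,-0.009,0]
    - [0,0,-48.4,0.516,-0.032,-0.009,0]
    - [0,0,-48.4,0.516,-0.032,-0.009,0]
    - [0,0,-48.4,0.516,-0.032,-0.009,0]

```text
t: 1.8
ee_pos: [0.5094, -0.0547, 0.3582]
ee_rot: [3.141, 0.0, 1.99]
contact_force: [0.6, -0.6, 0.7]
opening: 0.0002
```

```bash
python3 -c "
from h import *
print(tostand(),sense()['ee_pos']);print(rel(S(0,25,360)))"
```

```text
(array([-81.8, -59.2, 358.2]), array([180.,   0., 114.]), array([ 0.3, -0.8,  0.7]), 1.8) [ 0.50944854 -0.0547022   0.35819775]
(array([ 0.01,  0.01, -0.36]), array([ 0.0847,  0.0813, -0.0018]))
```

>>> drive_tool:
  targets:
    - [0,0,-0.4,0.085,0.081,-0.002,0]
    - [0,0,-0.4,0.085,0.081,-0.002,0]
    - [0,0,-0.4,0.085,0.081,-0.002,0]
    - [0,0,-0.4,0.085,0.081,-0.002,0]
    - [0,0,-0.4,0.085,0.081,-0.002,0]
    - [0,0,-0.4,0.085,0.081,-0.002,0]

```text
t: 2.4
ee_pos: [0.5483, 0.0526, 0.3601]
ee_rot: [-3.141, 0.0, 1.995]
contact_force: [0.6, -0.0, 0.0]
opening: 0.0001
```

```bash
python3 -c "
from h import *
print(tostand());print(rel(S(0,25,222)))"
```

```text
(array([ -2.2,  22.6, 360.1]), array([-180. ,    0. ,  114.3]), array([ 0.6, -0.3,  0. ]), 2.4)
(array([-0.02,  0.01, -0.03]), array([0.0025, 0.0022, 0.138 ]))
```

>>> drive_tool:
  targets:
    - [0,0,0,0.002,0.002,0.05,0]
    - [0,0,0,0.002,0.002,0.1,0]
    - [0,0,0,0.002,0.002,0.138,0]
    - [0,0,0,0.002,0.002,0.138,0]
    - [0,0,0,0.015,0.002,0.138,0]
    - [0,0,0,0.025,0.002,0.138,0]
    - [0,0,0,0.035,0.002,0.138,0]
    - [0,0,0,0.04,0.002,0.138,0]

```text
t: 3.2
ee_pos: [0.5341, 0.0923, 0.2236]
ee_rot: [3.139, 0.001, 1.997]
contact_force: [-0.1, 0.1, 0.5]
opening: -0.0002
```

```bash
python3 -c "
from h import *
print(tostand());print(rel(S(0,97,222)))"
```

```text
(array([  1.3,  64.6, 223.6]), array([179.9,   0. , 114.4]), array([-0.1,  0.1,  0.5]), 3.2)
(array([0.12, 0.03, 0.08]), array([ 0.0324, -0.0013,  0.0016]))
```

>>> drive_tool:
  targets:
    - [0,0,0,0.008,0,0,0]
    - [0,0,0,0.016,0,0,0]
    - [0,0,0,0.024,0,0,0]
    - [0,0,0,0.032,0,0,0]
    - [0,0,0,0.032,0,0,0]
    - [0,0,0,0.032,0,0,0]

```text
t: 3.8
ee_pos: [0.5207, 0.1204, 0.222]
ee_rot: [-3.142, 0.0, 1.997]
contact_force: [0.6, -0.6, 0.3]
opening: -0.0002
```

```bash
python3 -c "
from h import *
print(tostand())
overlay('pics/o2.png',0,.58);print(rel(S(0,75,222)))"
```

```text
(array([  0.7,  95.7, 222. ]), array([-180. ,    0. ,  114.4]), array([ 0.3, -0.8,  0.3]), 3.8)
(array([-0.  ,  0.  ,  0.03]), array([-0.0204, -0.0007,  0.    ]))
```

View pics/o2.png

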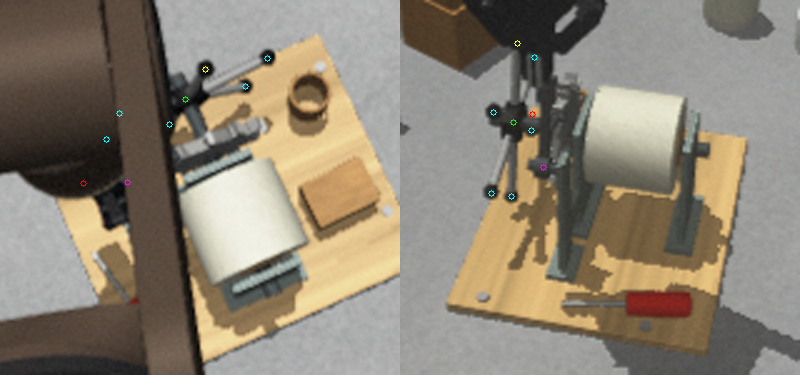

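In the side half, the gripper stands behind the lever. The predicted lever-tip mark at (533,114) falls on a small orange patch at the finger, the spokes are still on their marks, and the top view is blocked by the arm. I'll retract, rise, and move over to the -y side of the spoke.

>>> drive_tool:
  targets:
    - [0,0,0,-0.02,0,0,0]
    - [0,0,0,-0.03,0,-0.02,0]
    - [0,0,0,-0.03,0,-0.07,0]
    - [0,0,0,-0.08,0.02,-0.08,0]
    - [0,0,0,-0.13,0.04,-0.08,0]
    - [0,0,0,-0.16,0.054,-0.08,0]
    - [0,0,0,-0.16,0.054,-0.08,0]
    - [0,0,0,-0.16,0.054,-0.08,0]

```text
t: 4.7
ee_pos: [0.6362, -0.0042, 0.3013]
ee_rot: [-3.141, -0.001, 1.995]
contact_force: [-0.9, 1.9, -0.4]
opening: -0.0001
```

```bash
python3 -c "
from h import *
print(tostand());print(rel(S(55,-65,203)))
overlay('pics/o3.png',0,.58)"
```

```text
(array([ 54.5, -65.4, 301.3]), array([-179.9,   -0. ,  114.3]), array([ 0. ,  2.1, -0.4]), 4.7)
(array([-0.06, -0.04, -0.08]), array([0.0004, 0.0006, 0.0983]))
```

View pics/o3.png

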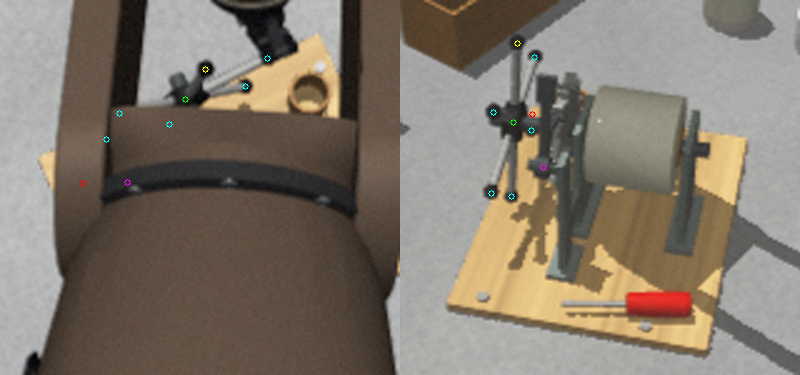

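Run:
```python
from h import *
b=cams.grab_frame("side");a=cv2.imread("pics/side0.png")
f=lambda i:cv2.resize(i[205:305,270:335],None,fx=6,fy=6,interpolation=cv2.INTER_CUBIC)
cv2.imwrite("pics/cmp.png",np.hstack([f(a),f(b)]))
g=lambda q:((pix("side",q)-[270,205]+.5)*6).round()
print("lever0",g(lever(0)),"lever.58",g(lever(.58)),"pivot",g(S(0,84,145)),"post top",g(S(-21,84,163)),"nose0",g(S(0,26,145)),"ratchet top",g(S(0,0,185)))
```

```text
lever0 [175. 151.] lever.58 [137. 244.] pivot [164. 373.] post top [213. 348.] nose0 [199. 284.] ratchet top [212. 174.]
```

View pics/cmp.png

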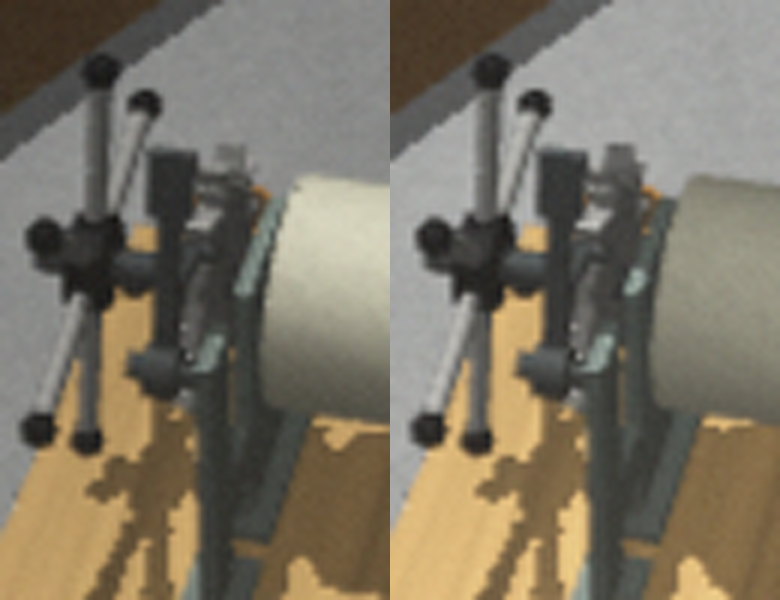

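The comparison shows the lever pad unchanged, at (172,150) on the left and (560,155) on the right. The pawl is still down, so the push either missed or didn't hold. I'll zoom into the frame taken at the end of the push.

Run:
```python
from h import *
f=lambda n:cv2.resize(cv2.imread(n)[0:260,470:630],None,fx=2.3,fy=2.3,interpolation=cv2.INTER_CUBIC)
cv2.imwrite("pics/cmp2.png",np.hstack([f("pics/o2.png"),f("pics/o3.png")]))
g=lambda q:(((pix("side",q)-[240,200]+.5)*2.5+[400-470,0])*2.3).round()
print("tcp",g(S(.7,95.7,222)),g(S(.7,95.7,280)),"lever0",g(lever(0)),"lever.58",g(lever(.58)))
```

```text
tcp [156. 264.] [152. 151.] lever0 [179. 173.] lever.58 [143. 263.]
```

View pics/cmp2.png

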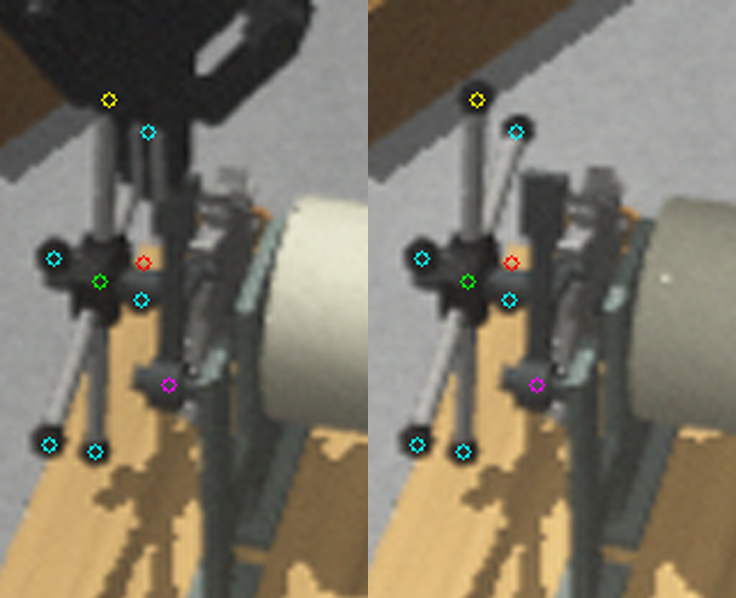

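In the left half, the fingertips end at about (128,180) and (175,205). The reported TCP should appear at (156,264), so the report and the picture disagree. I'll check the reported TCP against the pictures at the start and now.

Run:
```python
from h import *
s=sense();p0=np.array([.15745,-.63014,.19263])
print("start side",pix("side",p0),"now top",pix("top",s["ee_pos"]),"side",pix("side",s["ee_pos"]),s["ee_pos"],s["opening"],s["joint_positions"].round(3))
a=cv2.imread("pics/side0.png")[90:190,500:620]
n=cams.grab_frame("top");u=pix("top",s["ee_pos"]).astype(int);b=n[u[1]-60:u[1]+40,u[0]-60:u[0]+60]
c=cams.grab_frame("side");v=pix("side",s["ee_pos"]).astype(int);d=c[max(v[1]-70,0):max(v[1]-70,0)+100,v[0]-60:v[0]+60]
f=lambda i:cv2.resize(i,(400,333),interpolation=cv2.INTER_CUBIC)
A,B,D=f(a),f(b),f(d)
for I,q in((A,pix("side",p0)-[500,90]),(B,[60,60]),(D,[60,v[1]-max(v[1]-70,0)])): cv2.circle(I,tuple(int(t*3.33) for t in q),4,(0,0,255),1)
cv2.imwrite("pics/tip.png",cv2.resize(np.hstack([A,B,D]),(800,222)))
```

```text
start side [542.7208958  175.34737373] now top [323.12353204 180.46039896] side [289.61731642 178.92178806] [ 0.63532656 -0.00262874  0.30206243] 0.00022362104212604372 [-0.052  0.375  1.492  0.     1.274 -0.478]
```

View pics/tip.png

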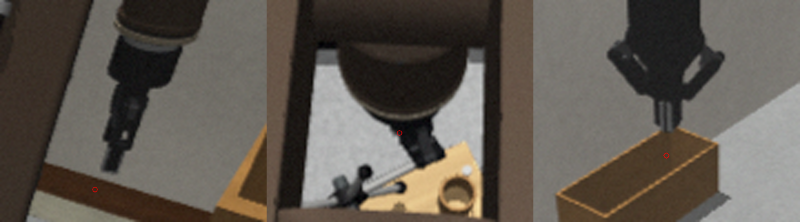

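The tip in the picture and the reported TCP clearly differ, by about 11 px in the side view and about 16,15 px in the top view. I'll triangulate the tip that is actually visible.

Run:
```python
from h import *
for n,(x0,x1,y0,y1) in dict(side=(275,305,148,184),top=(318,350,172,204)).items():
    g=cams.grab_frame(n); v=g.max(2)[y0:y1,x0:x1]
    print(n,x0,y0)
    for i,r in enumerate(v): print(y0+i,''.join('#' if t<40 else '+' if t<60 else '-' if t<85 else '.' for t in r))
```

```text
side 275 148
148 +###########################+.
149 -##########################+..
150 .-+--+####################+...
151 ......-+#################+....
152 ........+############++++-....
153 ........+##++#+#####-.........
154 ........-#-.-+--+###-.........
155 ........-#+-++--+###-.........
156 ........-#+--+--+###-.........
157 ........-#+--+--+###-.........
158 ........-#+--+--+###-.........
159 ........-#+--+--+###-.........
160 ........-#+--+--+###-.........
161 ........-++--#--+###-.........
162 .........++--+--+###-.........
163 .........++--+--+##+..........
164 ..........---+-.-++...........
165 ............-+---+............
166 ............-+-----...........
167 ............-++-----..........
168 ...........---------..........
169 .........--------...-....-....
170 .......------------...........
171 ......---------------.........
172 ....--------------.--.........
173 ...--------------.-......-....
174 .----------------..-....-.....
175 ----------------..-...........
176 -------------------..-..-.....
177 -----------------.-...---.....
178 -----------------.-.--........
17
[... 668 characters left out ...]
5 ......-####++#+++++####.........
186 .......###++++#++++####-........
187 ........##++####++++####+.......
188 ........-#######+++++####.......
189 .........#######+++-+####.......
190 ..........######+---+###-.......
191 ..........-#####+++++#--........
192 ...........+####++++-...........
193 ............+#####-.............
194 ............+###-...............
195 ............-+--................
196 ................................
197 ................................
198 ................................
199 ................................
200 ...............................-
201 ...........................-++++
202 ...-+#-...................-+++-+
203 ....-+#-..................-+----
```

Run:
```python
from h import *
s=sense();p=s["ee_pos"];R=Ro.from_euler('xyz',s["ee_rot"]).as_matrix()
out=[]
for n,(x0,y0) in dict(side=(240,100),top=(283,125)).items():
    im=cams.grab_frame(n)[y0:y0+90,x0:x0+80];I=cv2.resize(im,None,fx=5,fy=5,interpolation=cv2.INTER_CUBIC);I=cv2.convertScaleAbs(I,alpha=1.8,beta=15)
    P=lambda q:tuple(int(t) for t in (pix(n,q)-[x0,y0]+.5)*5)
    for k in range(0,5): cv2.circle(I,P(p-R[:,2]*.03*k),3,(0,0,255),1)
    for k in(-1,1): cv2.circle(I,P(p-R[:,2]*.06+k*.05*R[:,1]),3,(0,255,0),1)
    out.append(I)
cv2.imwrite("pics/ax.png",np.hstack(out)); print(-(cams.calibration("top")["view"][:3,:3].T@cams.calibration("top")["view"][:3,3]))
```

```text
[0.37037882 0.00226065 1.31081142]
```

View pics/ax.png

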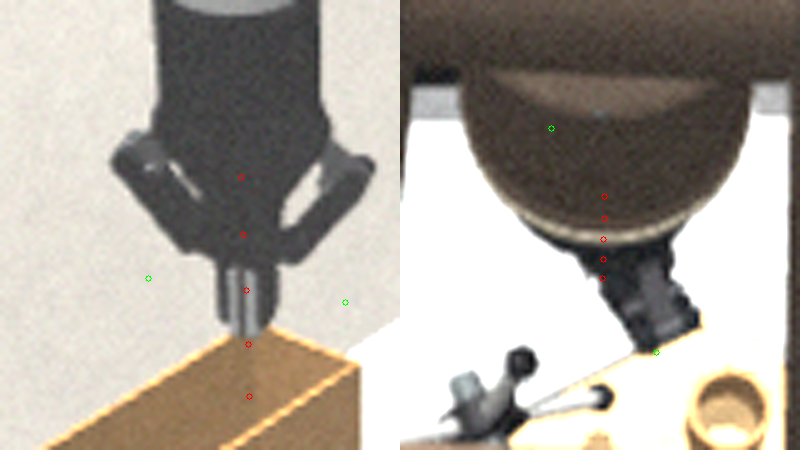

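In the side half, the axis marks line up sideways with the fingers. The visible fingertip at (246,337) is about 35–40 mm above the reported TCP at (249,396). In the top view the near knuckle at (670,320) also fits the reported lateral position. So the real finger end is about 38 mm short of the reported TCP, and the push passed above the lever with no contact force. I'll subtract 38 mm from my z targets and repeat the push.

```bash
python3 -c "
from h import *
print(rel(S(0,25,301)),rel(S(0,25,184)))"
```

```text
(array([0.02, 0.01, 0.07]), array([ 0.089 , -0.0547,  0.0013])) (array([0.02, 0.01, 0.07]), array([ 0.089 , -0.0547,  0.1183]))
```

>>> drive_tool:
  targets:
    - [0,0,0,0.045,-0.027,0,0]
    - [0,0,0,0.089,-0.055,0,0]
    - [0,0,0,0.089,-0.055,0.0,0]
    - [0,0,0,0.089,-0.055,0.04,0]
    - [0,0,0,0.089,-0.055,0.07,0]
    - [0,0,0,0.089,-0.055,0.095,0]
    - [0,0,0,0.089,-0.055,0.118,0]
    - [0,0,0,0.089,-0.055,0.118,0]

```text
t: 5.95
ee_pos: [0.5475, 0.0551, 0.1816]
ee_rot: [-3.138, -0.002, 1.997]
contact_force: [-0.0, 0.4, 0.7]
opening: -0.0002
```

```bash
python3 -c "
from h import *
print(tostand());print(rel(S(0,97,184)))"
```

```text
(array([ -1.8,  25.2, 181.6]), array([-1.798e+02, -1.000e-01,  1.144e+02]), array([0.1, 0.4, 0.7]), 5.95)
(array([-0.23, -0.09,  0.04]), array([ 0.0718,  0.0019, -0.0023]))
```

>>> drive_tool:
  targets:
    - [0,0,0,0.01,0,0,0]
    - [0,0,0,0.02,0,0,0]
    - [0,0,0,0.03,0,0,0]
    - [0,0,0,0.04,0,0,0]
    - [0,0,0,0.05,0,0,0]
    - [0,0,0,0.06,0,0,0]
    - [0,0,0,0.072,0,0,0]
    - [0,0,0,0.072,0,0,0]

```text
t: 6.75
ee_pos: [0.5186, 0.1221, 0.184]
ee_rot: [-3.141, -0.0, 1.998]
contact_force: [-0.6, 0.2, -0.6]
opening: -0.0002
```

Run:
```python
from h import *
print(tostand())
a=cv2.imread("pics/side0.png");b=cams.grab_frame("side")
f=lambda i:cv2.resize(i[205:305,270:335],None,fx=6,fy=6,interpolation=cv2.INTER_CUBIC)
B=f(b)
for p in(.5,.58,.66): cv2.circle(B,tuple(int(t) for t in (pix("side",lever(p))-[270,205]+.5)*6),3,(0,0,255),1)
cv2.imwrite("pics/l2.png",np.hstack([f(a),B]))
```

```text
(array([ -0.5,  98.1, 184. ]), array([-180. ,   -0. ,  114.5]), array([-0.5,  0.5, -0.6]), 6.75)
```

View pics/l2.png

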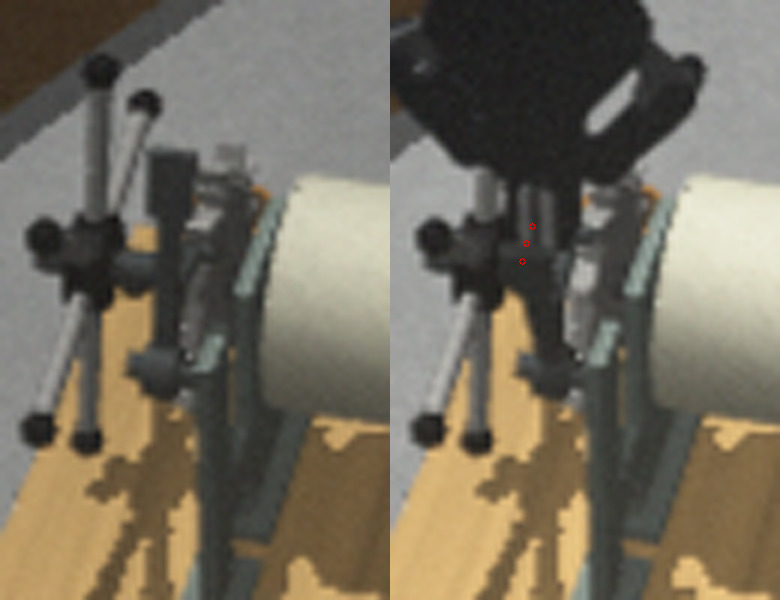

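The right half shows the lever tipped over, with its pad's top edge near (525,245). That sits on the 0.58 mark, so the pawl is well clear of the teeth. Next I'll go to the spoke.

>>> drive_tool:
  targets:
    - [0,0,0,-0.02,0,0,0]
    - [0,0,0,-0.03,0,-0.02,0]
    - [0,0,0,-0.03,0,-0.07,0]
    - [0,0,0,-0.08,0.02,-0.08,0]
    - [0,0,0,-0.13,0.04,-0.08,0]
    - [0,0,0,-0.16,0.055,-0.08,0]
    - [0,0,0,-0.16,0.055,-0.08,0]
    - [0,0,0,-0.16,0.055,-0.08,0]

```text
t: 7.6
ee_pos: [0.6357, -0.0032, 0.2633]
ee_rot: [-3.141, -0.001, 1.995]
contact_force: [-0.5, -0.1, -0.4]
opening: 0.0001
```

```bash
cat >> h.py <<'E'
def dark(tol=55):
    "dark-pixel fraction of 7x7 px patches at predicted lever tips / spoke balls in the side view"
    g=cams.grab_frame("side").max(2)
    f=lambda q:(lambda u:round(float((g[u[1]-1:u[1]+2,u[0]-1:u[0]+2]).mean()),0))(pix("side",q).round().astype(int))
    print("lever",{p:f(lever(p)-[0,0,.005]) for p in np.arange(0,.75,.1).round(2)})
    print("ball",{w:f(spoke(w)) for w in np.arange(-.05,.7,.05).round(2)})
    print("ball5",{w:f(spoke(w,5)) for w in np.arange(-.05,.7,.05).round(2)})
    print("ball2",{w:f(spoke(w,2)) for w in np.arange(-.05,.7,.05).round(2)})
    print("ball3",{w:f(spoke(w,3)) for w in np.arange(-.05,.7,.05).round(2)})
E
python3 -c "
from h import *
print(tostand());print(rel(S(55,-60,165)));dark()"
```

```text
(array([ 54.4, -64.3, 263.3]), array([-179.9,   -0. ,  114.3]), array([-0.5,  0.1, -0.4]), 7.6)
(array([-0.06, -0.04, -0.07]), array([0.0043, 0.0007, 0.0983]))
lever {np.float64(0.0): 176.0, np.float64(0.1): 177.0, np.float64(0.2): 176.0, np.float64(0.3): 174.0, np.float64(0.4): 176.0, np.float64(0.5): 208.0, np.float64(0.6): 62.0, np.float64(0.7): 49.0}
ball {np.float64(-0.05): 40.0, np.float64(0.0): 39.0, np.float64(0.05): 42.0, np.float64(0.1): 47.0, np.float64(0.15): 65.0, np.float64(0.2): 95.0, np.float64(0.25): 116.0, np.float64(0.3): 134.0, np.float64(0.35): 150.0, np.float64(0.4): 161.0, np.float64(0.45): 172.0, np.float64(0.5): 172.0, np.float64(0.55): 172.0, np.float64(0.6): 173.0, np.float64(0.65): 174.0}
ball5 {np.float64(-0.05): 110.0, np.float64(0.0): 65.0, np.float64(0.05): 58.0, np.float64(0.1): 58.0, np.float64(0.15): 95.0, np.float64(0.2): 134.0, np.float64(0.25): 166.0, np.float64(0.3): 166.0, np.float64(0.35): 166.0, np.float64(0.4): 150.0, np.float64(0.45): 132.0, np.float64(0.5): 132.0, np.float64(0.55): 110.0, np.float64(0.6): 89.0, np.float64(0.65): 89.0}
ball2 {np.float64(-0.05): 50.0, np.float64(0.0): 49.0, np.float64(0.05): 69.0, np.float64(0.1): 79.0, np.float64(0.15): 137.0, np.float64(0.2): 191.0, np.float64(0.25): 191.0, np.float64(0.3): 224.0, np.float64(0.35): 224.0, np.float64(0.4): 224.0, np.float64(0.45): 222.0, np.float64(0.5): 222.0, np.float64(0.55): 220.0, np.float64(0.6): 220.0, np.float64(0.65): 220.0}
ball3 {np.float64(-0.05): 61.0, np.float64(0.0): 50.0, np.float64(0.05): 65.0, np.float64(0.1): 86.0, np.float64(0.15): 86.0, np.float64(0.2): 142.0, np.float64(0.25): 150.0, np.float64(0.3): 189.0, np.float64(0.35): 185.0, np.float64(0.4): 209.0, np.float64(0.45): 209.0, np.float64(0.5): 209.0, np.float64(0.55): 203.0, np.float64(0.6): 208.0, np.float64(0.65): 186.0}
```

The lever stayed at about 0.6 after release and the wheel is still at about 0. I'll descend beside the ball and push.

>>> drive_tool:
  targets:
    - [0,0,0,0.004,0,0.04,0]
    - [0,0,0,0.004,0,0.075,0]
    - [0,0,0,0.004,0,0.098,0]
    - [0,0,0,0.004,0,0.098,0]
    - [0,0,0,0.012,0,0.098,0]
    - [0,0,0,0.02,0,0.098,0]
    - [0,0,0,0.028,0,0.098,0]
    - [0,0,0,0.034,0,0.098,0]

```text
t: 8.45
ee_pos: [0.6217, 0.0297, 0.1673]
ee_rot: [3.14, 0.001, 1.997]
contact_force: [0.5, -0.9, 1.0]
opening: 0.0002
```

```bash
python3 -c "
from h import *
print(tostand());print(rel(S(55,-2,165)))"
```

```text
(array([ 55.3, -28.6, 167.3]), array([179.9,   0. , 114.4]), array([ 0.1, -1.1,  1. ]), 8.45)
(array([0.09, 0.04, 0.06]), array([ 0.0266, -0.0003,  0.0022]))
```

>>> drive_tool:
  targets:
    - [0,0,0,0.005,0,0,0]
    - [0,0,0,0.01,0,0,0]
    - [0,0,0,0.015,0,0,0]
    - [0,0,0,0.019,0,0,0]
    - [0,0,0,0.023,0,0,0]
    - [0,0,0,0.026,0,0,0]
    - [0,0,0,0.026,0,0,0]
    - [0,0,0,0.026,0,0,0]

```text
t: 9.25
ee_pos: [0.6107, 0.0524, 0.166]
ee_rot: [-3.141, -0.0, 1.997]
contact_force: [0.3, 0.4, 0.1]
opening: 0.0
```

```bash
python3 -c "
from h import *
print(tostand());dark()"
```

```text
(array([ 54.7,  -3.4, 166. ]), array([-180. ,   -0. ,  114.4]), array([0.5, 0.2, 0.1]), 9.25)
lever {np.float64(0.0): 181.0, np.float64(0.1): 183.0, np.float64(0.2): 164.0, np.float64(0.3): 76.0, np.float64(0.4): 146.0, np.float64(0.5): 212.0, np.float64(0.6): 64.0, np.float64(0.7): 51.0}
ball {np.float64(-0.05): 49.0, np.float64(0.0): 66.0, np.float64(0.05): 65.0, np.float64(0.1): 76.0, np.float64(0.15): 74.0, np.float64(0.2): 69.0, np.float64(0.25): 69.0, np.float64(0.3): 58.0, np.float64(0.35): 47.0, np.float64(0.4): 40.0, np.float64(0.45): 38.0, np.float64(0.5): 51.0, np.float64(0.55): 73.0, np.float64(0.6): 115.0, np.float64(0.65): 154.0}
ball5 {np.float64(-0.05): 179.0, np.float64(0.0): 166.0, np.float64(0.05): 157.0, np.float64(0.1): 157.0, np.float64(0.15): 152.0, np.float64(0.2): 139.0, np.float64(0.25): 95.0, np.float64(0.3): 66.0, np.float64(0.35): 66.0, np.float64(0.4): 43.0, np.float64(0.45): 42.0, np.float64(0.5): 42.0, np.float64(0.55): 41.0, np.float64(0.6): 42.0, np.float64(0.65): 42.0}
ball2 {np.float64(-0.05): 180.0, np.float64(0.0): 184.0, np.float64(0.05): 183.0, np.float64(0.1): 175.0, np.float64(0.15): 149.0, np.float64(0.2): 110.0, np.float64(0.25): 110.0, np.float64(0.3): 61.0, np.float64(0.35): 61.0, np.float64(0.4): 57.0, np.float64(0.45): 51.0, np.float64(0.5): 51.0, np.float64(0.55): 55.0, np.float64(0.6): 55.0, np.float64(0.65): 55.0}
ball3 {np.float64(-0.05): 223.0, np.float64(0.0): 223.0, np.float64(0.05): 223.0, np.float64(0.1): 222.0, np.float64(0.15): 222.0, np.float64(0.2): 221.0, np.float64(0.25): 221.0, np.float64(0.3): 197.0, np.float64(0.35): 150.0, np.float64(0.4): 76.0, np.float64(0.45): 57.0, np.float64(0.5): 65.0, np.float64(0.55): 96.0, np.float64(0.6): 117.0, np.float64(0.65): 148.0}
```

Seen from the side camera, the wheel is at about 0.45, inside the cam-on window of 0.364–0.574, and the lever is unchanged. I'll retract and circle round to the lever's +y side.

>>> drive_tool:
  targets:
    - [0,0,0,-0.02,0,0,0]
    - [0,0,0,-0.025,0,-0.03,0]
    - [0,0,0,-0.025,0,-0.08,0]
    - [0,0,0,0.0,-0.02,-0.11,0]
    - [0,0,0,0.04,-0.04,-0.11,0]
    - [0,0,0,0.08,-0.055,-0.11,0]
    - [0,0,0,0.12,-0.055,-0.11,0]
    - [0,0,0,0.158,-0.055,-0.11,0]

```text
t: 10.1
ee_pos: [0.495, 0.1739, 0.2766]
ee_rot: [3.141, 0.0, 1.996]
contact_force: [1.3, -0.1, 0.0]
opening: -0.0002
```

```bash
python3 -c "
from h import *
print(tostand());print(rel(S(0,155,184)));dark()" | sed 's/np.float64//g'
```

```text
(array([ -0.6, 155.1, 276.6]), array([179.9,   0. , 114.3]), array([ 1.1, -0.6,  0. ]), 10.1)
(array([ 0.05,  0.01, -0.02]), array([-0.    ,  0.0006,  0.0926]))
lever {(0.0): 143.0, (0.1): 144.0, (0.2): 129.0, (0.3): 58.0, (0.4): 114.0, (0.5): 171.0, (0.6): 47.0, (0.7): 41.0}
ball {(-0.05): 38.0, (0.0): 46.0, (0.05): 49.0, (0.1): 51.0, (0.15): 51.0, (0.2): 58.0, (0.25): 58.0, (0.3): 54.0, (0.35): 53.0, (0.4): 40.0, (0.45): 40.0, (0.5): 41.0, (0.55): 57.0, (0.6): 88.0, (0.65): 121.0}
ball5 {(-0.05): 89.0, (0.0): 40.0, (0.05): 40.0, (0.1): 40.0, (0.15): 40.0, (0.2): 40.0, (0.25): 30.0, (0.3): 30.0, (0.35): 30.0, (0.4): 30.0, (0.45): 29.0, (0.5): 29.0, (0.55): 29.0, (0.6): 29.0, (0.65): 29.0}
ball2 {(-0.05): 142.0, (0.0): 145.0, (0.05): 144.0, (0.1): 138.0, (0.15): 116.0, (0.2): 85.0, (0.25): 85.0, (0.3): 45.0, (0.35): 45.0, (0.4): 44.0, (0.45): 39.0, (0.5): 39.0, (0.55): 44.0, (0.6): 44.0, (0.65): 44.0}
ball3 {(-0.05): 182.0, (0.0): 181.0, (0.05): 180.0, (0.1): 180.0, (0.15): 180.0, (0.2): 180.0, (0.25): 179.0, (0.3): 157.0, (0.35): 119.0, (0.4): 58.0, (0.45): 44.0, (0.5): 50.0, (0.55): 74.0, (0.6): 90.0, (0.65): 118.0}
```

The wheel stayed at about 0.46. I'll descend on the +y side and start pushing the lever back.

>>> drive_tool:
  targets:
    - [0,0,0,0,0,0.04,0]
    - [0,0,0,0,0,0.08,0]
    - [0,0,0,0,0,0.093,0]
    - [0,0,0,-0.01,0,0.093,0]
    - [0,0,0,-0.022,0,0.093,0]
    - [0,0,0,-0.034,0,0.093,0]
    - [0,0,0,-0.046,0,0.093,0]
    - [0,0,0,-0.055,0,0.093,0]

```text
t: 10.95
ee_pos: [0.5193, 0.1221, 0.184]
ee_rot: [3.14, 0.0, 1.996]
contact_force: [-0.8, -0.2, 0.8]
opening: 0.0
```

>>> drive_tool:
  targets:
    - [0,0,0,-0.004,0,0,0]
    - [0,0,0,-0.008,0,0,0]
    - [0,0,0,-0.012,0,0,0]
    - [0,0,0,-0.014,0,0,0]
    - [0,0,0,-0.016,0,0,0]
    - [0,0,0,-0.016,0,0,0]
    - [0,0,0,-0.016,0,0,0]

```text
t: 11.65
ee_pos: [0.5247, 0.109, 0.183]
ee_rot: [-3.141, 0.0, 1.997]
contact_force: [0.1, -0.8, -0.3]
opening: -0.0005
```

```bash
python3 -c "
from h import *
print(tostand());dark()" | sed 's/np.float64//g'
```

```text
(array([ -0.4,  83.6, 183. ]), array([-180. ,    0. ,  114.4]), array([-0.3, -0.8, -0.3]), 11.65)
lever {(0.0): 37.0, (0.1): 54.0, (0.2): 71.0, (0.3): 67.0, (0.4): 73.0, (0.5): 166.0, (0.6): 85.0, (0.7): 81.0}
ball {(-0.05): 33.0, (0.0): 34.0, (0.05): 35.0, (0.1): 34.0, (0.15): 35.0, (0.2): 36.0, (0.25): 38.0, (0.3): 36.0, (0.35): 37.0, (0.4): 35.0, (0.45): 36.0, (0.5): 49.0, (0.55): 69.0, (0.6): 107.0, (0.65): 144.0}
ball5 {(-0.05): 35.0, (0.0): 34.0, (0.05): 35.0, (0.1): 35.0, (0.15): 36.0, (0.2): 36.0, (0.25): 36.0, (0.3): 35.0, (0.35): 35.0, (0.4): 34.0, (0.45): 34.0, (0.5): 34.0, (0.55): 33.0, (0.6): 33.0, (0.65): 33.0}
ball2 {(-0.05): 168.0, (0.0): 173.0, (0.05): 171.0, (0.1): 164.0, (0.15): 138.0, (0.2): 102.0, (0.25): 102.0, (0.3): 56.0, (0.35): 56.0, (0.4): 53.0, (0.45): 47.0, (0.5): 47.0, (0.55): 52.0, (0.6): 52.0, (0.65): 52.0}
ball3 {(-0.05): 210.0, (0.0): 211.0, (0.05): 210.0, (0.1): 210.0, (0.15): 210.0, (0.2): 210.0, (0.25): 209.0, (0.3): 183.0, (0.35): 138.0, (0.4): 69.0, (0.45): 51.0, (0.5): 59.0, (0.55): 88.0, (0.6): 109.0, (0.65): 140.0}
```

>>> drive_tool:
  targets:
    - [0,0,0,-0.001,0,0,0]
    - [0,0,0,-0.002,0,0,0]
    - [0,0,0,-0.003,0,0,0]
    - [0,0,0,-0.004,0,0,0]
    - [0,0,0,-0.004,0,0,0]

```text
t: 12.2
ee_pos: [0.5265, 0.1051, 0.1831]
ee_rot: [3.142, 0.0, 1.996]
contact_force: [0.1, -0.4, 0.7]
opening: -0.0
```

>>> drive_tool:
  targets:
    - [0,0,0,-0.001,0,0,0]
    - [0,0,0,-0.002,0,0,0]
    - [0,0,0,-0.002,0,0,0]

```text
t: 12.5
ee_pos: [0.527, 0.1038, 0.183]
ee_rot: [-3.141, -0.001, 1.996]
contact_force: [-1.4, 5.9, 0.3]
opening: 0.0003
```

>>> drive_tool:
  targets:
    - [0,0,0,-0.001,0,0,0]
    - [0,0,0,-0.001,0,0,0]

```text
t: 12.7
ee_pos: [0.5272, 0.1034, 0.1829]
ee_rot: [-3.141, -0.002, 1.996]
contact_force: [-3.2, 9.5, 0.4]
opening: 0.0001
```

>>> drive_tool:
  targets:
    - [0,0,0,-0.001,0,0,0]
    - [0,0,0,-0.001,0,0,0]

```text
t: 12.9
ee_pos: [0.5273, 0.1031, 0.1829]
ee_rot: [-3.141, -0.003, 1.996]
contact_force: [-5.3, 15.1, 1.0]
opening: 0.0002
```

```bash
python3 -c "
from h import *
print(tostand());dark()" | sed 's/np.float64//g'
```

```text
(array([ -0.5,  77.2, 182.9]), array([-1.800e+02, -1.000e-01,  1.144e+02]), array([ 1.4, 15.9,  1. ]), 12.9)
lever {(0.0): 50.0, (0.1): 74.0, (0.2): 70.0, (0.3): 67.0, (0.4): 95.0, (0.5): 206.0, (0.6): 86.0, (0.7): 80.0}
ball {(-0.05): 35.0, (0.0): 35.0, (0.05): 36.0, (0.1): 36.0, (0.15): 36.0, (0.2): 35.0, (0.25): 35.0, (0.3): 35.0, (0.35): 36.0, (0.4): 36.0, (0.45): 36.0, (0.5): 47.0, (0.55): 64.0, (0.6): 104.0, (0.65): 146.0}
ball5 {(-0.05): 36.0, (0.0): 35.0, (0.05): 34.0, (0.1): 34.0, (0.15): 35.0, (0.2): 35.0, (0.25): 35.0, (0.3): 35.0, (0.35): 35.0, (0.4): 34.0, (0.45): 34.0, (0.5): 34.0, (0.55): 34.0, (0.6): 34.0, (0.65): 34.0}
ball2 {(-0.05): 170.0, (0.0): 174.0, (0.05): 172.0, (0.1): 165.0, (0.15): 139.0, (0.2): 104.0, (0.25): 104.0, (0.3): 56.0, (0.35): 56.0, (0.4): 53.0, (0.45): 47.0, (0.5): 47.0, (0.55): 50.0, (0.6): 50.0, (0.65): 50.0}
ball3 {(-0.05): 212.0, (0.0): 212.0, (0.05): 211.0, (0.1): 212.0, (0.15): 212.0, (0.2): 211.0, (0.25): 211.0, (0.3): 193.0, (0.35): 153.0, (0.4): 77.0, (0.45): 54.0, (0.5): 58.0, (0.55): 85.0, (0.6): 104.0, (0.65): 137.0}
```

>>> drive_tool:
  targets:
    - [0,0,0,-0.001,0,0,0]
    - [0,0,0,-0.002,0,0,0]
    - [0,0,0,-0.002,0,0,0]
    - [0,0,0,-0.002,0,0,0]

```text
t: 13.35
ee_pos: [0.5275, 0.1025, 0.1828]
ee_rot: [-3.141, -0.004, 1.996]
contact_force: [-9.0, 27.4, 1.0]
opening: 0.0
```

>>> drive_tool:
  targets:
    - [0,0,0,0.01,0,0,0]
    - [0,0,0,0.03,0,0,0]
    - [0,0,0,0.04,0,-0.03,0]
    - [0,0,0,0.05,0,-0.08,0]
    - [0,0,0,0.05,-0.05,-0.12,0]
    - [0,0,0,0.05,-0.1,-0.17,0]
    - [0,0,0,0.05,-0.1,-0.2,0]
    - [0,0,0,0.05,-0.1,-0.2,0]

```text
t: 14.15
ee_pos: [0.417, 0.1035, 0.3879]
ee_rot: [3.135, 0.002, 1.996]
contact_force: [1.2, 0.5, -0.2]
opening: 0.0001
```

Run:
```python
from h import *
print(tostand())
a=cv2.imread("pics/side0.png");b=cams.grab_frame("side");cv2.imwrite("pics/side9.png",b)
f=lambda i:cv2.resize(i[205:305,270:335],None,fx=6,fy=6,interpolation=cv2.INTER_CUBIC)
B=f(b)
for q in [lever(0)]+[spoke(.524,k) for k in range(6)]: cv2.circle(B,tuple(int(t) for t in (pix("side",q)-[270,205]+.5)*6),3,(0,0,255),1)
cv2.imwrite("pics/fin.png",np.hstack([f(a),B]))
```

```text
(array([-100.7,  123.1,  387.9]), array([1.796e+02, 1.000e-01, 1.144e+02]), array([ 1.3,  0. , -0.2]), 14.15)
```

View pics/fin.png

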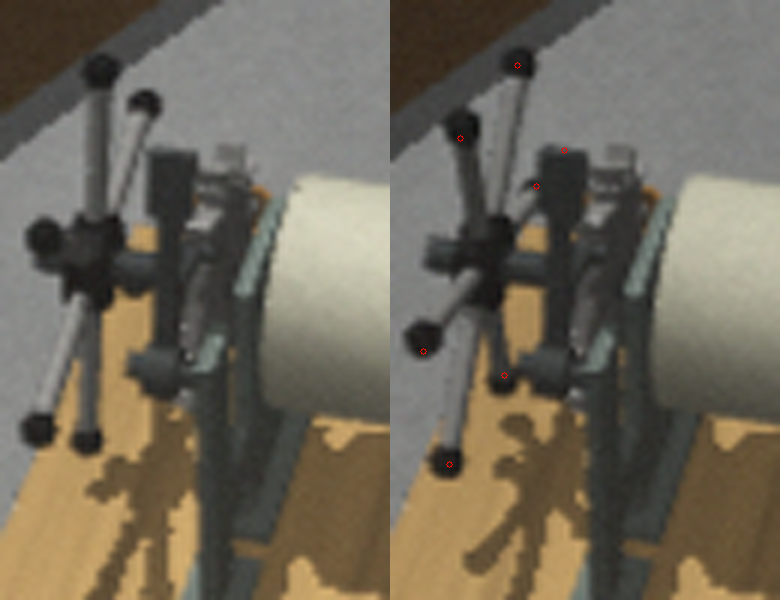

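The lever's pad top is in the same place as at the start: (172,148) on the left, (562,148) on the right. The balls sit about 11 px (crop) short of the 0.524 marks. I'll put numbers on both.

Run:
```python
from h import *
a=cv2.imread("pics/side0.png",0).astype(np.float32);b=cv2.imread("pics/side9.png",0).astype(np.float32)
from scipy.optimize import minimize_scalar
def cen(g,u):
    u=u.round().astype(int);w=g[u[1]-6:u[1]+7,u[0]-6:u[0]+7];m=np.clip(75-w,0,None);y,x=np.mgrid[-6:7,-6:7];k=x*x+y*y<30;m=m*k
    return u+np.array([(m*x).sum(),(m*y).sum()])/m.sum()
for nm,g,w0,ks in(("start",a,0,(0,2,3)),("end",b,.47,(0,5,4,3))):
    for k in ks:
        c=cen(g,pix("side",spoke(w0,k)));c=cen(g,c)
        r=minimize_scalar(lambda w:np.linalg.norm(pix("side",spoke(w,k))-c),bounds=(w0-.3,w0+.3),method="bounded");print(nm,k,c.round(1),"w",round(r.x,3),"res",round(r.fun,2))
x0,y0,x1,y1=293,227,304,241
t=a[y0:y1,x0:x1];r=cv2.matchTemplate(b[y0-4:y1+4,x0-4:x1+4],t,cv2.TM_CCOEFF_NORMED);print("lever shift",np.array(np.unravel_index(r.argmax(),r.shape))-4,r.max());i,j=np.unravel_index(r.argmax(),r.shape);print(r[i-1:i+2,j].round(3),r[i,j-1:j+2].round(3))
print(pix("side",lever(.1))-pix("side",lever(0)))
```

```text
start 0 [285.7 215.6] w -0.041 res 1.33
start 2 [276.2 276.1] w -0.031 res 0.26
start 3 [284.3 278. ] w 0.017 res 0.25
end 0 [281.6 226.1] w 0.47 res 0.08
end 5 [290.6 214.4] w 0.589 res 0.8
end 4 [297.5 236.8] w 0.493 res 3.7
end 3 [289.6 266.9] w 0.537 res 1.0
lever shift [0 0] 0.9050045
[0.884 0.905 0.8  ] [0.832 0.905 0.798]
[-1.06448517  1.78342548]
```

Wheel travel from start to end is about 0.50–0.51, from −0.03/−0.04 to 0.47, so one notch within the seat's play. The lever is within a pixel of its seated place, and 0.1 rad would move it 2 px. The tool is clear, so I'm handing in.

```bash
python3 -c "
from cell import manip
print(manip.job_done())"
```

```text
the job is handed in; nothing more can be done
None
```

The label reel is wound back one notch with the pawl in it, and I handed the job in at about 14 s of the 64 s. I tipped the lever back to about 0.58, turned the wheel by the upright spoke, then pressed the lever home to 27 N and withdrew.

**Last checks**
- **Pawl:** the lever's picture matched its seated position at the start within a pixel, and 0.1 rad would show as 2 px. The finger stopped hard where the pawl should be fully down.
- **Wheel:** it moved about 0.50–0.51 rad by the best ball fits, from about −0.035 to 0.47. One notch is 0.524, so this is slightly short, and I put it down to the seat's play. Some balls gave poorer fits, from 0.49 to 0.59 at the end.

**What failed or disagreed**
- The reported TCP sat about 38 mm beyond the fingertip seen in the pictures. My first lever push therefore passed over the lever without touching it. I lowered my heights by that amount and the second push worked.
- I did not check the loose things at the end, because the arm blocked the top view. No unexpected contact force showed up at any reading.

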